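# Draw the sagging bolt over the bent keeper and hold the cage gate ajar

## Task

Open the small cage on the worktop that locks up the reference cube: its barrel bolt sags behind the bent-up yellow lip of the keeper, so take the bolt by its red knob, lift it over the lip while you draw it right out of the keeper, without forcing it against the keeper and with the gate still shut. Then, by the same knob, swing the self-closing gate toward you to about 30 degrees (20 to 40 will do), and finish there with the knob still gripped firmly between the fingers so that the gate stays ajar. Leave the cube and the loose things round the cage where they are.

Things in the scene. Friction and masses are not known exactly. Their poses are not given: they have to be found in the camera images.
- cage: fixed cage, clear walls, open top, on a base plate 135 x 360 x 8 mm. Origin on the worktop under the gate, 120 mm from its hinge line; x points into the cage, square to the shut gate, y along the gate to the hinge, z up. Base: x -15 to +120, y +-180 mm. Hinge post (y = +142 mm) 140 mm high, latch post (y = -157 mm, carries the keeper) 90 mm, rear posts 120 mm. Place and yaw vary
- keeper: fixed steel keeper; origin and axes of the cage. A strap arches over the bolt's end: legs x = +-20, y = -168 to -148 mm, bridge z = 142 to 146 mm. Before it, at y = -144 to -140 mm, a yellow lip is bent up to z = 106 mm. The bolt's collar sits under the bridge behind the lip: to be drawn it must rise more than 8 mm; at 16 mm it meets the bridge. Over 40 N against the keeper is forcing it
- bolt: steel bolt on the gate's top rail: 10 mm rod, axis at z = 112 mm at rest, end collar 28 mm diameter, 15 mm long, upright red knob. Runs in two slotted staples on the gate (tops z = 143 mm): slides along the gate, lifts straight up, swings with the gate. About 0.16 kg; sags by its weight, stays where it is slid. Origin on the hinge line at worktop height, y along the gate to the hinge
- bolt_knob (a point): centre of the round upright red knob, 20 mm diameter, 36 mm high, on a stem of 11 mm; at rest it spans z = 152 to 188 mm and nothing else stands beside it at that height. At the start it is 161 to 165 mm from the hinge line
- gate_hinge (a point): point of the vertical hinge line of the gate, at the height of the resting knob's centre (170 mm); cage frame x = 0, y = +120 mm
- bolt_draw (a joint): how far the bolt is slid out of the keeper towards the hinge (cage +y while the gate is shut), m: starts at 0 to 0.004, end stop at 0.05; the collar meets the lip at 0.006 if not lifted and is clear of the lip from 0.025 on. Friction about 1 N
- bolt_lift (a joint): how far the bolt is lifted straight up, m: 0 is sagged, stop at 0.018
- gate (a joint): angle of the gate, rad: 0 shut, grows as its free end swings out towards the robot (clockwise from above), stop at 1.2. A spring shuts it: 0.2 N m when shut, 0.3 N m at 0.5. The gate is 238 mm wide from hinge to free edge, z = 14 to 94 mm; about 0.5 kg
- setting_cube: loose aluminium reference cube on a dark vee foot inside the cage, 73 x 62 x 92 mm, origin under its foot. Not to be moved
- loupe: loose black loupe, 38 mm diameter, 32 mm high, right of the cage, origin under its centre. Not to be moved
- screw_jack: loose screw jack, 42 mm diameter, 54 mm high, right of the cage, origin under its centre. Not to be moved
- dial_indicator: loose dial indicator, 109 x 58 x 24 mm, lying at the right in front of the cage, beside the blue tray, origin under its centre. Not to be moved
- marker_pen: loose marker pen, 17 x 135 x 16 mm, lying at the right behind the blue tray, origin under its centre. Not to be moved

How it is judged:
By the outcome, as a careful person would: the job done as asked, in the order asked, and still so for the second after the job is handed in, while the arm keeps its last pose, push and grip.
It also fails if it takes over 32 s, if anything falls off the work surface, if the arm or the gripper's body presses on something with over 40 N, if the wrist force passes 120 N, or if a joint passes its speed limit or range.

## Robot

A 7-joint arm with a two-finger parallel gripper is mounted at the origin on a cart in front of the work surface, level with it; the furniture and walls round the work are solid. World frame = base frame: x ahead of the robot, y to its left, z up, the work surface at z = 0. Lengths are in mm, angles in rad, forces in N, time in s.
With the tool pointing down it reaches from about 400 to 900 mm from the base axis. Payload 5.6 kg.
Tool frame: the origin (TCP) lies at the very end of the fingers, on their centre line; the grasp point (between the pads) lies 19 mm behind it; x points along the fingers, y is the direction in which the jaws open and shut, and the axes are right-handed (so a half turn about x gives the same grasp; the last joint's range is limited). The gripper opens to 92 mm and grips with 3 to 60 N. Pads are 20 mm wide; open, the fingers measure 128 mm over their backs; the gripper's body (75 mm by 189 mm) begins 69 mm behind the grasp point.
Start: joints at [-1.278, 0.468, -0.012, 1.603, 0.006, 1.071, -0.056], TCP at [214.233, 613.689, 190.192] pointing down, gripper open.
Joint ranges: [-2.53, 2.53], [-0.31, 2.02], [-1.57, 1.55], [0.28, 2.44], [-1.29, 4.43], [0.15, 1.84], [-2.92, 2.92]. Speed limits (rad/s): [2.57, 2.57, 3.14, 3.14, 3.14, 3.14, 3.14].

## Interface

Orientations are given as a rotation vector (axis times angle).
In Python, from workcell import bot gives the robot as it stands.
- The arm moves only by the tool move_arm, never from a script. Its argument "commands" is a list of rows, each a list of 7 numbers: the closure in counts, from 0 (fully open) to 255 (shut), then the shift along the tool's x, y, z in cm, then the turn, a rotation vector about the tool's x, y, z in rad. In form: [[grip, tx, ty, tz, wx, wy, wz], ...]. A call has 1 to 5 rows; each row is the pose to reach, as a shift and turn from the pose commanded when the call began, along the tool's axes at that moment; what a row does not reach only later rows make up. A row lasts 1/8 s, in which the tool goes at most 62.5 mm and 10.7 degrees, less where a joint would pass 70% of its speed; a pose out of reach is approached as far as the arm can. A call with a gripper value outside its range is refused whole. The fingers move at their own pace and stop on an object; the grip force is fixed at half the most. Time passes only in rows, so rows that repeat a pose let the fingers close. It gives the time, the measured TCP pose, the force and the opening at its end, in the units of the state.
- bot.get_state(): the state, without advancing time (a new reading comes with each control period).
- bot.grab_frame(name): name is "side" or "top" or "wrist"; returns a dict with "color" (400x640x3 uint8, red, green, blue), "fx", "fy", "cx", "cy" (pixels), "rvec" (rotation vector, rad) and "tvec" (3), from world to camera coordinates, as OpenCV has them. Camera axes: x right, y down, z forward; pixel columns grow to the right and rows downward; lengths in mm; the calibration is good to about 2 mm. A picture is of the moment at which its call begins. There is no depth.
- bot.sign_off(): hands the job in, once; it reports no verdict.
The state is a dict: "clock": time; "joint_pos": joint angles; "dq": joint speeds; "joint_torque": joint torques, N m; "ee_pos": TCP position; "tcp_rot": TCP orientation; "contact_force": force on the tool from outside, world axes, zero at the start; "moment": the same for the moment, N m; "width": finger opening in mm.
Only numpy, scipy, OpenCV 4.12 (cv2) and the standard library are available. Lean on these libraries where they do the work, as an engineer would, in place of code of your own. Each camera call takes 0.05 s, during which the arm holds its last target.

## Working session

There is one attempt and no reset: what is moved stays moved. The work goes in short steps, Python scripts to look and compute and a tool call to move; the robot and the scene stay as the last step left them, time stands still between calls to the robot, and variables do not carry over. Pictures are saved under pics/ and viewed, and the job is handed in when it is done.

Besides the shell and the picture viewer there is one more tool, called as a command line: name --pt "numbers of a row" for each row, then --argument value for the rest. move_arm: Moves the arm, as the interface text tells. Its arguments: {"type":"object","properties":{"commands":{"type":"array"}},"required":["commands"]}

```bash
ls; mkdir -p pics; python3 - <<'E'
from workcell import bot
import cv2
print(bot.get_state())
for n in ["side","top","wrist"]:
    f=bot.grab_frame(n); cv2.imwrite(f"pics/{n}0.png",f["color"][:,:,::-1]); print(n,f["fx"],f["fy"],f["cx"],f["cy"],f["rvec"],f["tvec"])
E
```

```text
pics
{'clock': 0.0, 'joint_pos': array([-1.27800025,  0.46837324, -0.01163694,  1.6036349 ,  0.0060145 ,
        1.07139929, -0.05631297]), 'dq': array([ 3.38697085e-04, -1.01041124e-03,  3.07036755e-04,  8.44403513e-04,
        7.53513103e-04, -3.22652450e-04, -8.34619174e-05]), 'joint_torque': array([-3.80886286e-04, -5.20561159e+01, -1.26530119e-02, -2.43747354e+01,
       -5.67419152e-02,  1.72494119e-02,  1.43259958e-04]), 'ee_pos': array([214.03250868, 613.07641904, 189.23829891]), 'tcp_rot': array([ 0.26215022,  1.55485926, -0.26494335]), 'contact_force': array([-0.18436771, -0.32627077,  0.3391809 ]), 'moment': array([ 0.02077483, -0.04226358,  0.0435072 ]), 'width': 92.08261998509388}
side 454.64018257108364 454.64018257108364 314.6044201569233 194.93871290442607 [ 1.93275026 -1.38819983  0.60816747] [-242.54120234  421.14368641  955.70043176]
top 487.29631419023235 487.29631419023235 325.9968234673415 197.93423324506264 [ 2.16845186 -2.22353625  0.05679894] [ -37.02829469  515.68531826 1552.01203464]
wrist 300.4305994205425 300.4305994205425 322.60501451835177 199.55783062373905 [-2.35402406 -1.6715374  -0.24721858] [-647.21849326  -33.08215239  394.09427311]
```

View pics/side0.png

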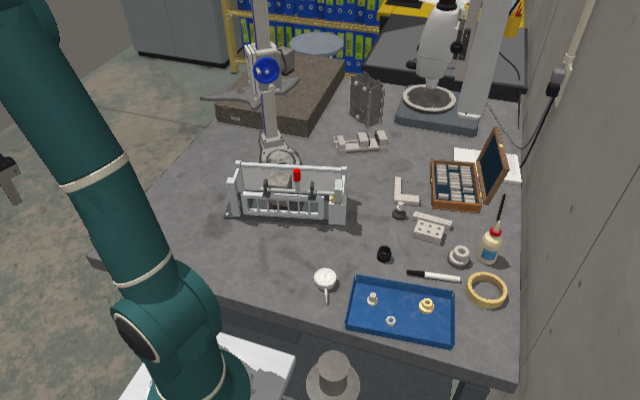

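View pics/top0.png

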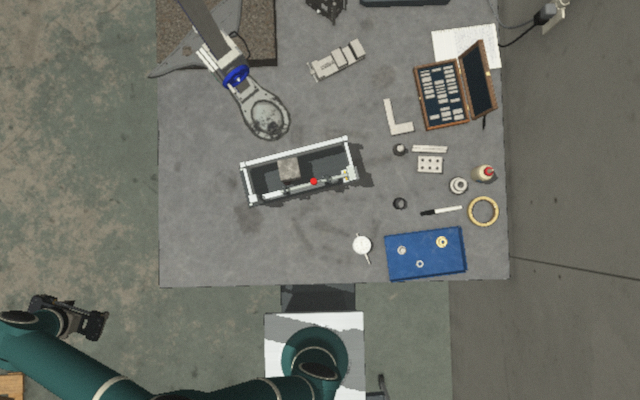

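View pics/wrist0.png

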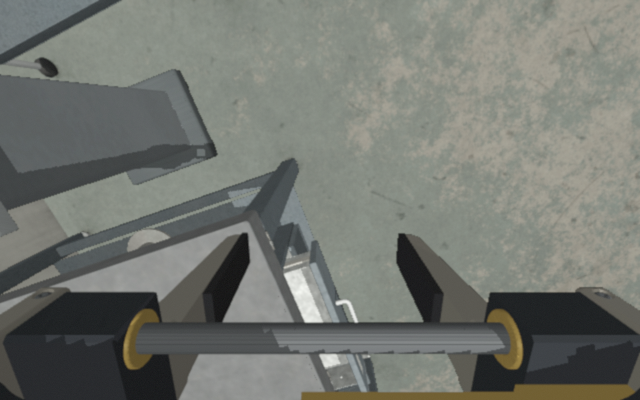

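```bash
python3 - <<'E'
import cv2
a=cv2.imread("pics/top0.png")[125:220,230:370]; cv2.imwrite("pics/top0c.png",cv2.resize(a,None,fx=5.6,fy=5.6,interpolation=cv2.INTER_CUBIC))
a=cv2.imread("pics/side0.png")[150:235,215:360]; cv2.imwrite("pics/side0c.png",cv2.resize(a,None,fx=5.5,fy=5.5,interpolation=cv2.INTER_CUBIC))
E
```

```text
(no output)
```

View pics/top0c.png

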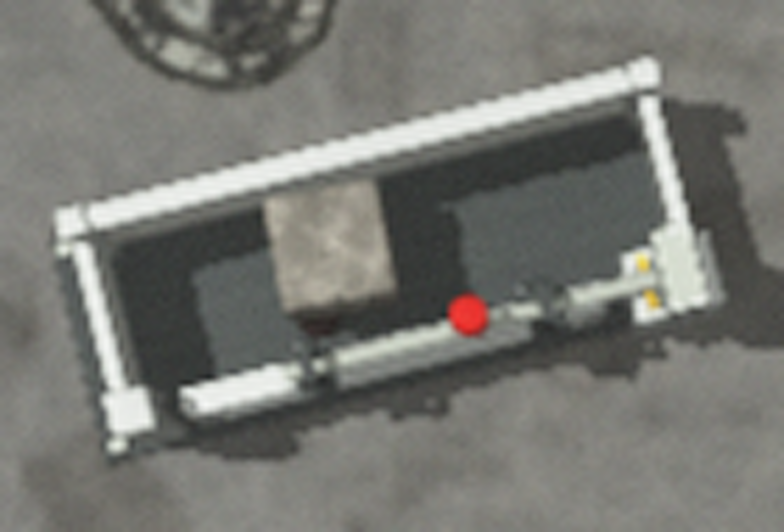

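View pics/side0c.png

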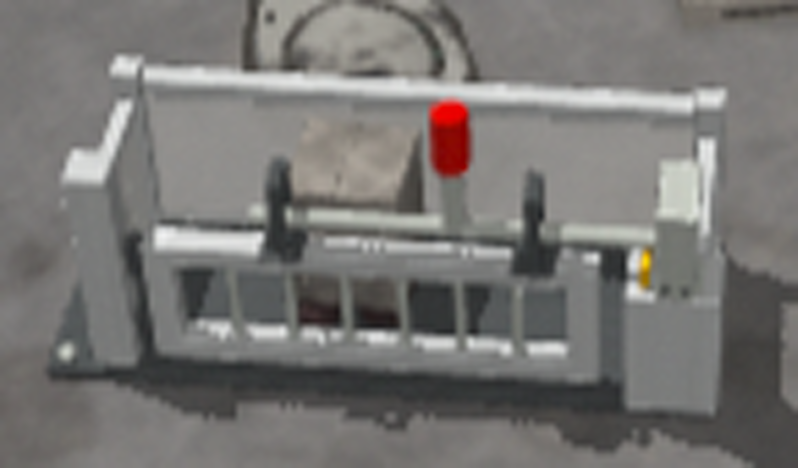

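```bash
cat > h.py <<'E'
import numpy as np, cv2
from scipy.optimize import least_squares
from scipy.spatial.transform import Rotation as R
def ray(f,uv):
    M=R.from_rotvec(f["rvec"]).as_matrix(); c=-M.T@f["tvec"]
    d=M.T@np.array([(uv[0]-f["cx"])/f["fx"],(uv[1]-f["cy"])/f["fy"],1]); return c,d/np.linalg.norm(d)
def atz(f,uv,z):
    c,d=ray(f,uv); return c+d*(z-c[2])/d[2]
def proj(f,p):
    M=R.from_rotvec(f["rvec"]).as_matrix(); q=M@np.asarray(p,float)+f["tvec"]; return np.array([f["fx"]*q[0]/q[2]+f["cx"],f["fy"]*q[1]/q[2]+f["cy"]])
E
python3 - <<'E'
from h import *
from workcell import bot
t=bot.grab_frame("top"); s=bot.grab_frame("side")
T=lambda u,v:((u+.5)/5.6-.5+230,(v+.5)/5.6-.5+125)
S=lambda u,v:((u+.5)/5.5-.5+215,(v+.5)/5.5-.5+150)
print("knob top z188",atz(t,T(468,315),188))
print("knob side z170",atz(s,S(449,138),170), "top ctr z188",atz(s,S(450,109),187))
for n,p,z in [("hpost",(130,412),140),("bridge",(682,268),146),("rl",(72,218),120),("rr",(648,72),120),("staple1",(320,365),143),("staple2",(545,302),143),("rodR",(635,285),117)]:
    print(n,atz(t,T(*p),z))
a=atz(t,T(72,218),120);b=atz(t,T(648,72),120);print(np.degrees(np.arctan2(*(a-b)[:2])))
a=atz(t,T(130,412),140);b=atz(t,T(682,268),146);print(np.linalg.norm(a-b),np.degrees(np.arctan2(*(a-b)[:2])))
# hinge post side base etc
for n,p,z in [("bridge top",(679,165),146),("hpost",(85,162),140)]: print(n,atz(s,S(*p),z))
E
```

```text
knob top z188 [555.52699043 -14.23186993 188.        ]
knob side z170 [556.97021985 -14.93945813 170.        ] top ctr z188 [558.75188939 -15.49773193 187.        ]
hpost [512.89492162 166.18380759 140.        ]
bridge [ 581.1453689  -126.38242655  146.        ]
rl [618.9007103  198.42880092 120.        ]
rr [ 690.02574274 -112.47425296  120.        ]
staple1 [534.99047514  65.34166878 143.        ]
staple2 [565.28016315 -53.8792545  143.        ]
rodR [ 575.58055143 -102.51207664  117.        ]
-12.885768113823381
300.4814884728867 -13.131235006052922
bridge top [ 600.00750906 -120.63282428  146.        ]
hpost [515.75927952 167.92865094 140.        ]
```

```bash
python3 - <<'E'
from h import *
from workcell import bot
s=bot.get_state(); M=R.from_rotvec(s["tcp_rot"]); print(M.as_matrix().round(3))
c=np.radians(13); xc=np.array([np.cos(c),np.sin(c),0]);
for sg in(1,-1):
    y=sg*xc; x=np.array([0,0,-1.]); z=np.cross(x,y); G=R.from_matrix(np.c_[x,y,z]); print(sg,(M.inv()*G).as_rotvec())
d=np.array([556.6,-14.8,230])-s["ee_pos"]; print(M.inv().apply(d))
E
```

```text
[[-0.     0.33   0.944]
 [-0.001  0.944 -0.33 ]
 [-1.    -0.001  0.   ]]
1 [1.00798845e+00 4.67759292e-04 6.58969243e-04]
-1 [-2.13360402e+00 -7.69252771e-04  5.46042377e-04]
[ -39.83813243 -480.27274179  530.37341854]
```

move_arm --pt "0 -4 -3.0 3.3 0.08 0 0" --pt "0 -4 -6.6 7.3 0.15 0 0" --pt "0 -4 -10.2 11.3 0.23 0 0" --pt "0 -4 -13.8 15.3 0.31 0 0" --pt "0 -4 -17.4 19.3 0.39 0 0"

```text
clock: 0.88
ee_pos: [339.8, 384.2, 230.3]
tcp_rot: [0.57, 1.494, -0.569]
contact_force: [0.9, -0.5, 0.2]
width: 91.9
```

```bash
cat >> h.py <<'E'
def togo(bot,p,yaw):
    s=bot.get_state(); M=R.from_rotvec(s["tcp_rot"]); a=np.radians(yaw)
    x=np.array([0,0,-1.]); y=np.array([np.cos(a),np.sin(a),0]); G=R.from_matrix(np.c_[x,y,np.cross(x,y)])
    print("t",s["clock"].__round__(2),"pos",s["ee_pos"].round(1),"F",s["contact_force"].round(1),"w",round(s["width"],1),"q",s["joint_pos"].round(2))
    print("shift cm",(M.inv().apply(np.array(p)-s["ee_pos"])/10).round(2),"turn",(M.inv()*G).as_rotvec().round(3))
E
python3 -c "
from h import *
from workcell import bot
togo(bot,[556.6,-14.8,230],13)"
```

```text
t 0.88 pos [339.8 384.2 230.3] F [ 0.9 -0.5  0.2] w 91.9 q [-1.04  0.19  0.14  1.9  -0.03  1.06 -0.04]
shift cm [ 2.000e-02 -1.534e+01  4.274e+01] turn [ 0.615 -0.    -0.001]
```

move_arm --pt "0 0 -1.9 5.2 0.1 0 0" --pt "0 0 -3.8 10.4 0.2 0 0" --pt "0 0 -5.7 15.6 0.3 0 0" --pt "0 0 -7.6 20.8 0.4 0 0" --pt "0 0 -9.5 26.0 0.5 0 0"

```text
clock: 1.5
ee_pos: [471.1, 140.6, 230.5]
tcp_rot: [0.954, 1.352, -0.953]
contact_force: [0.6, 0.1, 0.2]
width: 91.7
```

```bash
python3 -c "
from h import *
from workcell import bot
togo(bot,[556.6,-14.8,230],13)"
```

```text
t 1.5 pos [471.1 140.6 230.5] F [0.6 0.1 0.2] w 91.7 q [-0.72  0.15  0.4   1.96 -0.07  1.05  0.06]
shift cm [ 0.04  2.84 17.51] turn [ 0.115 -0.    -0.001]
```

move_arm --pt "0 0 0.7 4.6 0.05 0 0" --pt "0 0 1.6 9.6 0.115 0 0" --pt "0 0 2.4 14.6 0.115 0 0" --pt "0 0 2.84 17.5 0.115 0 0" --pt "0 0 2.84 17.5 0.115 0 0"

```text
clock: 2.12
ee_pos: [556.8, -15.5, 230.1]
tcp_rot: [1.041, 1.307, -1.042]
contact_force: [-1.1, 0.5, -0.2]
width: 92.2
```

```bash
python3 -c "
from h import *
from workcell import bot
togo(bot,[556.6,-14.8,230],13)
for n in ['wrist','side']:
    f=bot.grab_frame(n); cv2.imwrite(f'pics/{n}1.png',f['color'][:,:,::-1])
    print(n, proj(f,[556.6,-14.8,188]),proj(f,[556.6,-14.8,170]))
"
```

```text
t 2.12 pos [556.8 -15.5 230.1] F [-1.1  0.5 -0.2] w 92.2 q [-0.46  0.28  0.53  1.82 -0.16  1.08  0.34]
shift cm [ 0.01 -0.   -0.07] turn [-0.001  0.001  0.   ]
wrist [324.09309312 209.19379568] [324.03066619 202.61562787]
side [295.86787445 169.54228148] [296.13078103 174.75391463]
```

View pics/wrist1.png

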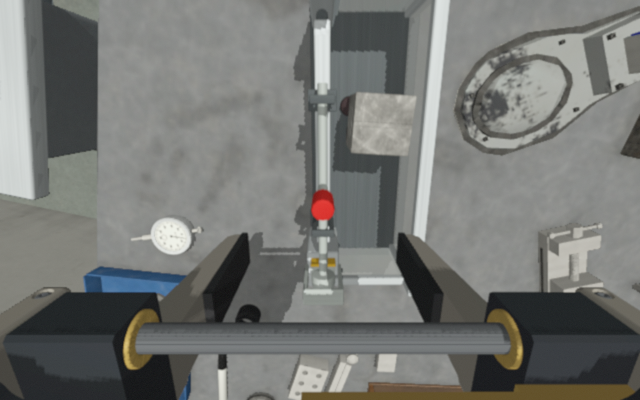

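View pics/side1.png

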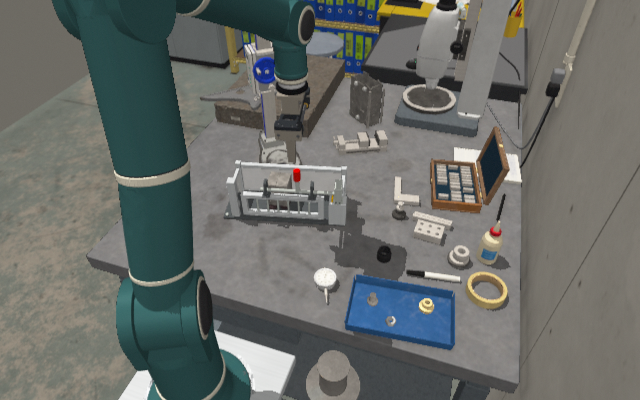

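```bash
python3 - <<'E'
import cv2
a=cv2.imread("pics/wrist1.png")[0:310,270:400]; cv2.imwrite("pics/w1c.png",cv2.resize(a[175:305],None,fx=4.5,fy=4.5,interpolation=cv2.INTER_CUBIC))
cv2.imwrite("pics/w1d.png",cv2.resize(a[0:130],None,fx=4.5,fy=4.5,interpolation=cv2.INTER_CUBIC))
E
```

```text
(no output)
```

View pics/w1c.png

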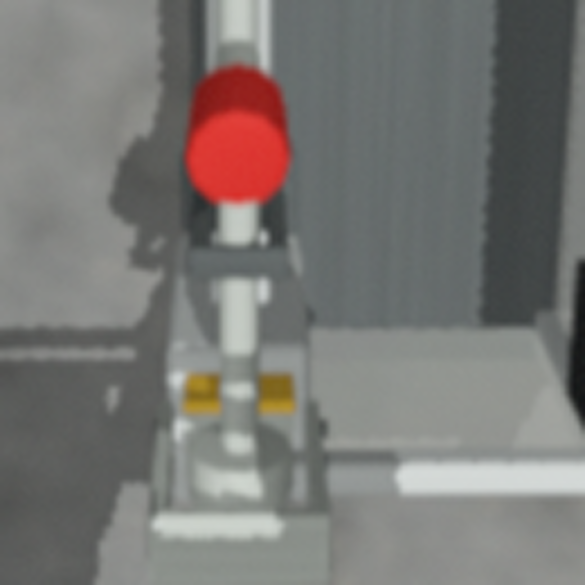

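View pics/w1d.png

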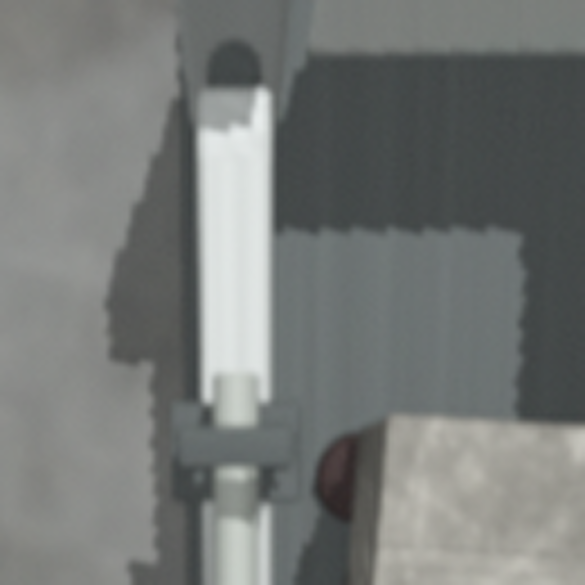

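move_arm --pt "0 3.0 -0.05 0 0 0 0" --pt "0 5.5 -0.05 0 0 0 0" --pt "0 7.0 -0.05 0 0 0 0" --pt "0 7.6 -0.05 0 0 0 0" --pt "0 7.6 -0.05 0 0 0 0"

```text
clock: 2.85
ee_pos: [556.0, -12.7, 154.4]
tcp_rot: [1.038, 1.309, -1.038]
contact_force: [0.4, 1.0, 0.1]
width: 92.2
```

```bash
python3 -c "
from h import *
from workcell import bot
togo(bot,[556.1,-14.8,154],13)
for n in ['wrist']:
    f=bot.grab_frame(n); cv2.imwrite(f'pics/{n}2.png',f['color'][:,:,::-1])
"
```

```text
t 2.85 pos [556.  -12.7 154.4] F [0.4 1.  0.1] w 92.2 q [-0.44  0.37  0.5   1.9  -0.22  0.93  0.4 ]
shift cm [ 0.04 -0.04  0.21] turn [ 0.004 -0.    -0.   ]
```

View pics/wrist2.png

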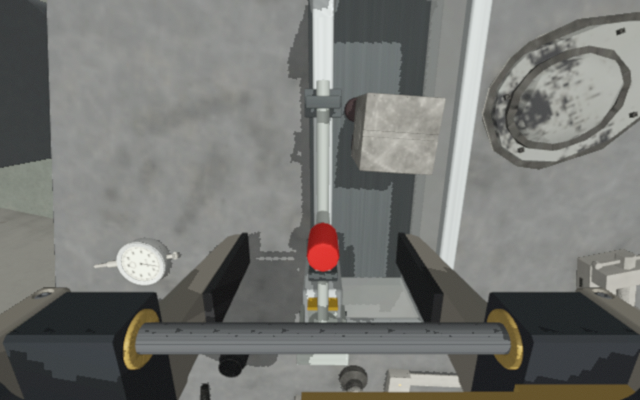

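move_arm --pt "0 0 0 0.15 0 0 0" --pt "255 0 0 0.15 0 0 0" --pt "255 0 0 0.15 0 0 0" --pt "255 0 0 0.15 0 0 0" --pt "255 0 0 0.15 0 0 0"

```text
clock: 3.52
ee_pos: [556.3, -14.5, 154.2]
tcp_rot: [1.038, 1.309, -1.038]
contact_force: [-0.5, 0.4, 0.2]
width: 54.1
```

move_arm --pt "255 0 0 0 0 0 0" --pt "255 0 0 0 0 0 0" --pt "255 0 0 0 0 0 0"

```text
clock: 3.9
ee_pos: [556.3, -14.5, 154.2]
tcp_rot: [1.038, 1.309, -1.038]
contact_force: [0.0, -0.7, 0.0]
width: 24.1
```

```bash
python3 -c "
from h import *
from workcell import bot
togo(bot,[556.1,-14.8,154],13)
f=bot.grab_frame('wrist'); cv2.imwrite('pics/wrist3.png',f['color'][:,:,::-1])
togo(bot,[556.1,-14.8,154],13)
"
```

```text
t 3.9 pos [556.3 -14.5 154.2] F [ 0.  -0.7  0. ] w 24.1 q [-0.44  0.37  0.5   1.9  -0.22  0.93  0.4 ]
shift cm [ 0.02 -0.02  0.03] turn [ 0.003 -0.    -0.   ]
t 3.95 pos [556.3 -14.5 154.2] F [ 1.5  0.1 -0.5] w 20.0 q [-0.44  0.37  0.5   1.9  -0.22  0.93  0.4 ]
shift cm [ 0.02 -0.03  0.03] turn [ 0.003  0.    -0.   ]
```

View pics/wrist3.png

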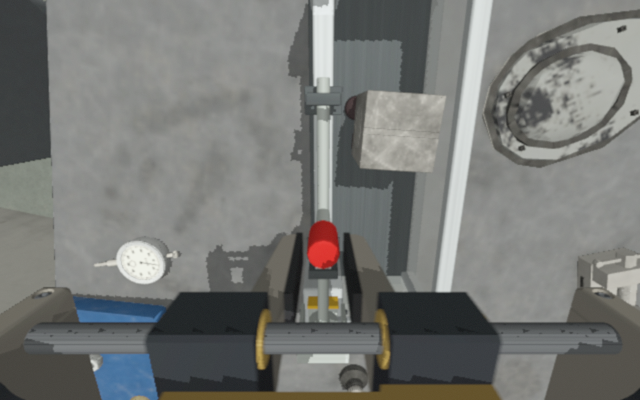

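move_arm --pt "255 0 0 0 0 0 0" --pt "255 0 0 0 0 0 0" --pt "255 -0.3 0 0 0 0 0" --pt "255 -0.6 0 0 0 0 0" --pt "255 -0.6 0 0 0 0 0"

```text
clock: 4.58
ee_pos: [556.4, -14.4, 160.5]
tcp_rot: [1.038, 1.309, -1.038]
contact_force: [0.1, 0.1, -1.4]
width: 18.3
```

move_arm --pt "255 -0.3 0 0 0 0 0" --pt "255 -0.6 0 0 0 0 0" --pt "255 -0.6 0 0 0 0 0"

```text
clock: 4.95
ee_pos: [556.4, -14.5, 166.5]
tcp_rot: [1.038, 1.309, -1.038]
contact_force: [0.5, -0.3, -1.5]
width: 18.9
```

```bash
python3 -c "
from h import *
from workcell import bot
togo(bot,[556.1,-14.8,166],13)
f=bot.grab_frame('wrist'); cv2.imwrite('pics/wrist4.png',f['color'][:,:,::-1])
f=bot.grab_frame('side'); a=f['color'][140:235,215:360,::-1]; cv2.imwrite('pics/side4.png',cv2.resize(a,None,fx=5.5,fy=5.5,interpolation=cv2.INTER_CUBIC))
yc=np.array([-.225,.974,0]); 
print(R.from_rotvec(bot.get_state()['tcp_rot']).inv().apply(yc*3.3))
"
```

```text
t 4.95 pos [556.4 -14.5 166.5] F [ 0.5 -0.3 -1.5] w 18.9 q [-0.44  0.36  0.51  1.89 -0.21  0.95  0.39]
shift cm [ 0.05 -0.04  0.03] turn [ 0.003 -0.    -0.001]
[ 6.31961763e-05  9.61604076e-03 -3.29883243e+00]
```

View pics/wrist4.png

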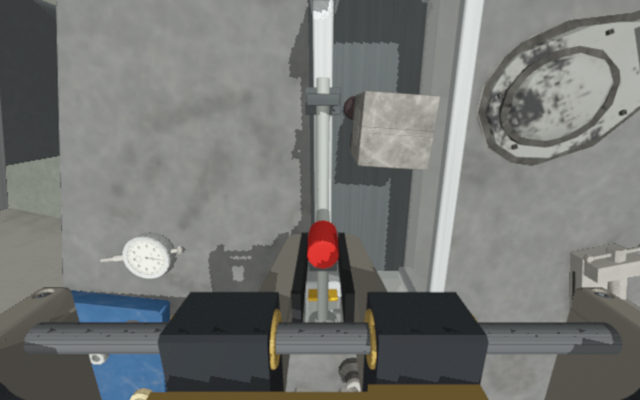

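View pics/side4.png

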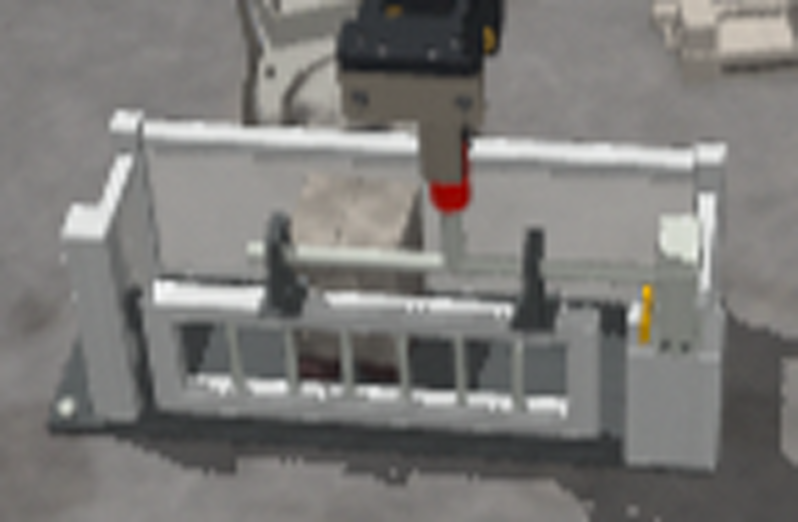

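move_arm --pt "255 0 0 -0.5 0 0 0" --pt "255 0 0 -1.0 0 0 0" --pt "255 0 0 -1.3 0 0 0"

```text
clock: 5.42
ee_pos: [553.3, -1.3, 166.2]
tcp_rot: [1.038, 1.309, -1.038]
contact_force: [2.5, -0.1, -1.8]
width: 18.5
```

move_arm --pt "255 0 0.03 -0.5 0 0 0" --pt "255 0 0.05 -1.0 0 0 0" --pt "255 0 0.06 -1.5 0 0 0" --pt "255 0 0.06 -2.0 0 0 0" --pt "255 0 0.06 -2.0 0 0 0"

```text
clock: 6.05
ee_pos: [548.8, 18.7, 166.0]
tcp_rot: [1.038, 1.311, -1.038]
contact_force: [-0.8, 0.9, -1.4]
width: 18.3
```

```bash
python3 -c "
from h import *
from workcell import bot
togo(bot,[556.1,-14.8,166],13)
f=bot.grab_frame('wrist'); cv2.imwrite('pics/wrist5.png',f['color'][:,:,::-1])
f=bot.grab_frame('side'); a=f['color'][140:235,215:360,::-1]; cv2.imwrite('pics/side5.png',cv2.resize(a,None,fx=5.5,fy=5.5,interpolation=cv2.INTER_CUBIC))
"
```

```text
t 6.05 pos [548.8  18.7 166. ] F [-0.8  0.9 -1.4] w 18.3 q [-0.5   0.34  0.5   1.9  -0.2   0.95  0.32]
shift cm [-0.01 -0.05  3.43] turn [ 0.004 -0.001  0.001]
```

View pics/wrist5.png

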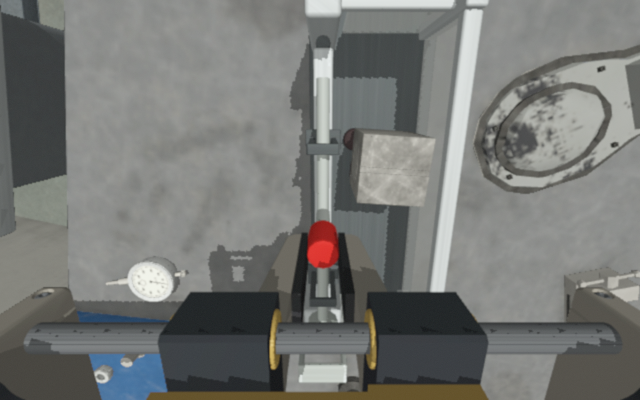

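View pics/side5.png

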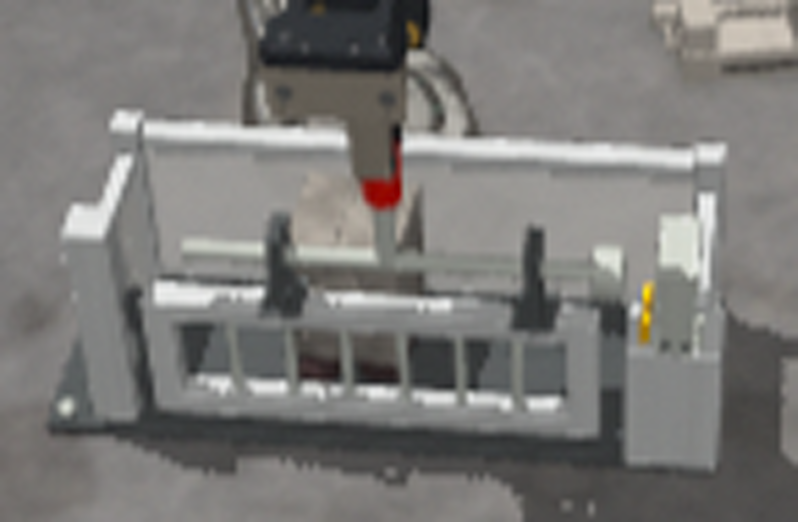

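```bash
python3 -c "
from h import *
from workcell import bot
s=bot.get_state(); M=R.from_rotvec(s['tcp_rot']); p=s['ee_pos']; H=np.array([519.8,144.1,p[2]])
print(np.linalg.norm(p-H), np.degrees(np.arctan2(*(H-p)[:2])))
for a in [3,6,9,12,15,18,21,24,27,30]:
    q=H+R.from_euler('z',-a,degrees=True).apply(p-H)
    print(a,(M.inv().apply(q-p)/10).round(2),np.radians(a).round(3))
"
```

```text
129.04164279559689 -13.016152663805938
3 [ 0.   -0.68 -0.02] 0.052
6 [ 0.   -1.35 -0.08] 0.105
9 [ 0.   -2.02 -0.17] 0.157
12 [ 0.   -2.68 -0.29] 0.209
15 [ 0.   -3.34 -0.45] 0.262
18 [ 0.   -3.99 -0.64] 0.314
21 [ 0.   -4.62 -0.87] 0.367
24 [ 0.   -5.24 -1.13] 0.419
27 [ 0.01 -5.85 -1.43] 0.471
30 [ 0.01 -6.45 -1.75] 0.524
```

move_arm --pt "255 0 -0.68 -0.02 0.052 0 0" --pt "255 0 -1.35 -0.08 0.105 0 0" --pt "255 0 -2.02 -0.17 0.157 0 0" --pt "255 0 -2.68 -0.29 0.209 0 0" --pt "255 0 -3.34 -0.45 0.262 0 0"

```text
clock: 6.78
ee_pos: [516.4, 14.6, 166.5]
tcp_rot: [1.235, 1.192, -1.233]
contact_force: [1.0, 0.3, -1.0]
width: 18.3
```

```bash
python3 -c "
from h import *
from workcell import bot
s=bot.get_state(); M=R.from_rotvec(s['tcp_rot']); p=s['ee_pos']; H=np.array([519.8,144.1,p[2]])
print(s['contact_force'],np.linalg.norm(p-H), np.degrees(np.arctan2(*(H-p)[:2])))
for a in [3,6,9,12,15,18]:
    q=H+R.from_euler('z',-a,degrees=True).apply(p-H)
    print(a,(M.inv().apply(q-p)/10).round(2),np.radians(a).round(3))
f=bot.grab_frame('side'); a=f['color'][140:235,215:360,::-1]; cv2.imwrite('pics/side6.png',cv2.resize(a,None,fx=5.5,fy=5.5,interpolation=cv2.INTER_CUBIC))
"
```

```text
[ 1.01619194  0.34642148 -1.03091227] 129.55722864363426 1.5001704599734145
3 [-0.   -0.68 -0.01] 0.052
6 [-0.   -1.35 -0.06] 0.105
9 [-0.   -2.03 -0.14] 0.157
12 [-0.   -2.7  -0.26] 0.209
15 [-0.01 -3.36 -0.42] 0.262
18 [-0.01 -4.01 -0.6 ] 0.314
```

View pics/side6.png

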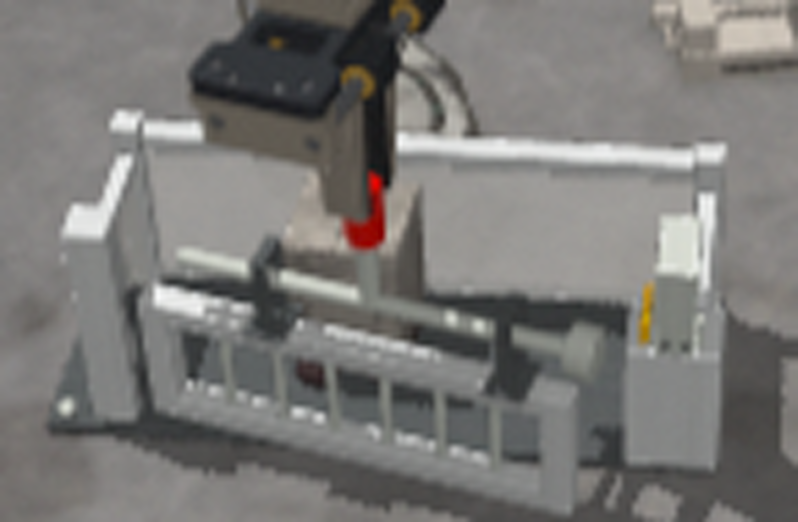

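move_arm --pt "255 0 -0.68 -0.01 0.052 0 0" --pt "255 0 -1.35 -0.06 0.105 0 0" --pt "255 0 -2.03 -0.14 0.157 0 0" --pt "255 0 -2.7 -0.26 0.209 0 0" --pt "255 0 -3.4 -0.43 0.265 0 0"

```text
clock: 7.45
ee_pos: [482.8, 19.7, 166.6]
tcp_rot: [1.426, 1.052, -1.424]
contact_force: [1.7, -0.6, -1.3]
width: 19.0
```

move_arm --pt "255 0 0 0 0 0 0" --pt "255 0 0 0 0 0 0" --pt "255 0 0 0 0 0 0" --pt "255 0 0 0 0 0 0"

```text
clock: 7.95
ee_pos: [482.3, 19.8, 166.3]
tcp_rot: [1.425, 1.053, -1.424]
contact_force: [2.2, -0.2, -1.5]
width: 18.6
```

```bash
python3 -c "
from h import *
from workcell import bot
s=bot.get_state(); p=s['ee_pos']; H=np.array([519.8,144.1,p[2]])
print(s['clock'],p,s['contact_force'],s['width'],np.linalg.norm(p-H), 13+np.degrees(np.arctan2(*(H-p)[:2])))
for n in ['side','top']:
  f=bot.grab_frame(n); b=f['color'][:,:,::-1]; a=b[140:235,215:360] if n=='side' else b[125:220,230:370]; cv2.imwrite(f'pics/{n}7.png',cv2.resize(a,None,fx=5.5,fy=5.5,interpolation=cv2.INTER_CUBIC)); cv2.imwrite(f'pics/{n}7f.png',b)
f=bot.grab_frame('wrist'); cv2.imwrite('pics/wrist7.png',f['color'][:,:,::-1])
"
```

```text
7.95 [482.3346431   19.81631993 166.25132171] [ 2.23086387 -0.19152579 -1.46016889] 18.553422346316296 129.80788150204842 29.77545049652424
```

View pics/side7.png

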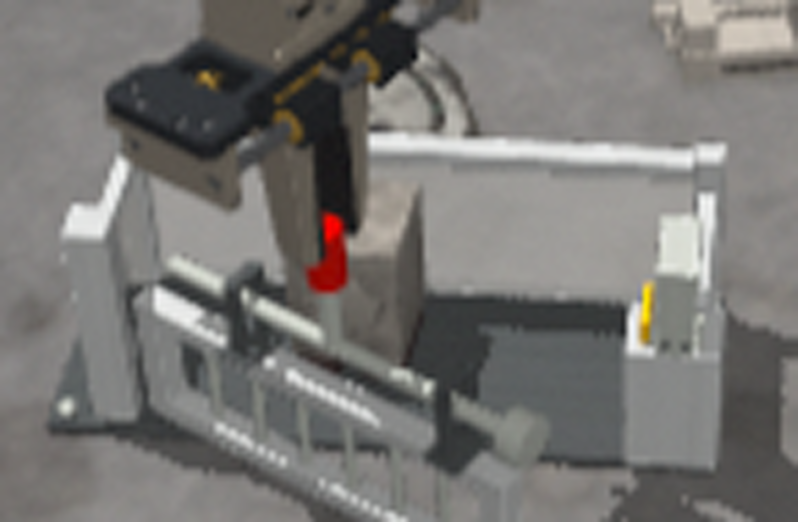

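View pics/top7f.png

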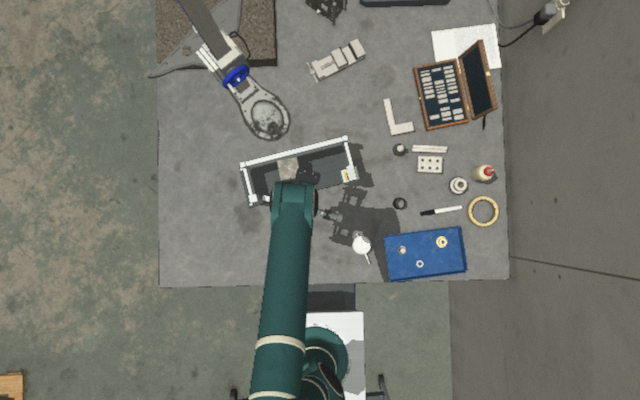

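View pics/wrist7.png

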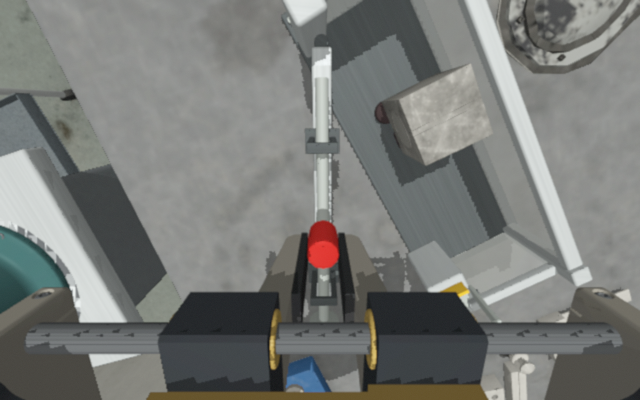

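```bash
python3 -c "
import cv2
a=cv2.imread('pics/wrist7.png')[205:325,250:400]; cv2.imwrite('pics/w7c.png',cv2.resize(a,None,fx=5,fy=5,interpolation=cv2.INTER_CUBIC))"
```

```text
(no output)
```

View pics/w7c.png

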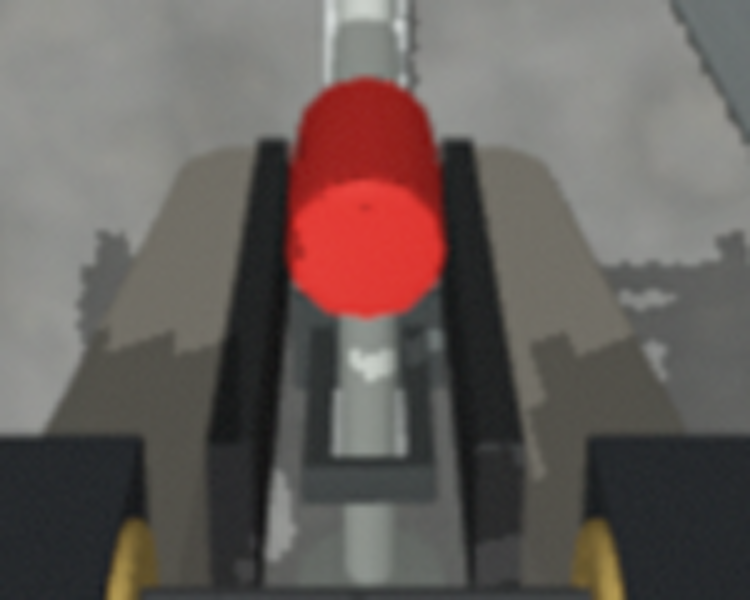

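```bash
python3 -c "
from h import *
from workcell import bot
s=bot.get_state(); M=R.from_rotvec(s['tcp_rot']); f=bot.grab_frame('wrist')
for x in (0,-34):
  for z in (-10,-3,0,10): print(x,z,proj(f,s['ee_pos']+M.apply([x,0,z])), 'crop',(proj(f,s['ee_pos']+M.apply([x,0,z]))-[250,205])*5)
"
```

```text
0 -10 [323.2260164  215.74208667] crop [366.13008201  53.71043335]
0 -3 [323.22421491 225.15161343] crop [366.12107455 100.75806715]
0 0 [323.22345364 229.12784419] crop [366.11726822 120.63922094]
0 10 [323.22096161 242.14419215] crop [366.10480805 185.72096075]
-34 -10 [323.28278112 235.91761924] crop [366.41390559 154.58809619]
-34 -3 [323.27998945 246.81444743] crop [366.39994724 209.07223715]
-34 0 [323.27881281 251.40727556] crop [366.39406403 232.03637781]
-34 10 [323.27497363 266.39288311] crop [366.37486814 306.96441555]
```

```bash
python3 -c "
from workcell import bot
s=bot.get_state(); print(s['clock'],s['ee_pos'],s['contact_force'],s['width']); print(bot.sign_off())"
```

```text
8.15 [482.08586767  19.88297448 166.2176159 ] [ 2.3013531  -0.29443942 -1.04962683] 18.70849433913409
the job is handed in; nothing more can be done
None
```

I lifted the bolt about 12 mm by its red knob and drew it about 34 mm out of the keeper. The side view showed the collar well clear of the lip with the gate still shut. I then swung the gate toward the robot by the same knob and handed the job in at 8.15 s, with the knob still gripped.

- **Gate angle:** about 30°, worked out from the tool position and the estimated hinge point. The bolt rod lined up with the turned tool in the wrist picture, which agrees.
- **Grip:** the knob sits about 2 mm off the middle of the pads. The finger opening read 18.3 to 19 mm on the 20 mm knob. I put that down to pad give and did not test it further; the knob followed every move without slipping.
- **Forces:** every wrist reading, taken at the end of each move, stayed within about 3 N. During the draw I saw a 2.5 N outward pull on the gate and corrected it with a shift of about 0.6 mm.
- **Loose items:** the loupe, dial indicator and pen looked unmoved in the final top view. The screw jack did too. The cube was partly hidden there, but nothing touched it, and it looked undisturbed in the side and wrist views.

No check failed. The angle and draw figures are my own estimates, based on camera calibration good to about 2 mm.

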